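Latch a specimen bottle into the display rail

TASK

Pick up the specimen bottle that stands in a dark wooden foot and bring its foot into the lane of the white display rail from the open front. Slide it along the lane, past the red sprung pawl and against the sprung buffer, until the pawl snaps shut behind the foot and it cannot slide back; then let go of it. Push gently, never with more than about 20 newtons inside the lane, keep the bottle upright and leave the other jars and bottles where they are.

Things in the scene. Friction and masses are not known exactly. Their poses are not given: they have to be found in the camera images.
- specimen: About 0.25 kg, one rigid piece: sealed glass bottle with blue cap, upright at the centre of a dark wooden foot. Foot 80 (x) by 60 (y) by 20 high; glass 34 in diameter, 20 to 78 above the underside; cap 28 wide, top at 100. Origin: centre of the underside, z up. Its two ends are alike. Grip the glass; keep finger tips 34 or more above the underside to pass over the rail.
- rail: Display rail fixed to the table: white board 310 (x, from -145 to 165) by 120 (y) by 10 thick, with a lane along x. Origin: on the underside, y centred; x points the way the foot is pushed, y left, z up. Lane floor: the board's top, z = 10. Blue walls 23 high over the floor, 64 mm apart, from x = -30 to 135. A dark carriage on it, clamped at an unreported setting, carries red pawl and black buffer.
- landing (a point): Middle of the rail's open landing, on its floor (rail x = -100, y = 0, z = 10): bare board from x = -145 to -60, where the foot can be set down. After it, from x = -58 to -29, guides narrow as a funnel from about 86 mm to the 64 mm lane. Axes as the rail's. If the foot is carried, slide it about 1 mm clear of the floor: pressed down it drags and adds to the force.
- lips (a point): On the lane floor, midway between the front ends of the lips (rail x = 33, y = 0, z = 10). From here to x = 135 blue lips on both walls reach over the foot's edges, 52 mm gap for the bottle, 3 mm free above the foot (2 mm play to each side); lip tops at rail z = 42. So the foot can only be slid in from the landing.
- pawl_mid (a point): Where the pawl's tip would be with the carriage at mid setting (rail x = 30, y = 20, z = 20). The real one is up to 14 mm ahead or behind along x, not reported: feel for it. The pawl pivots outside the left (+y) wall 45 mm before its tip and slants forward into the lane; the foot's nose pushes it aside, some 3 to 7 N along the lane, and it snaps shut behind the foot's rear face.
- home_mid (a point): Foot's underside centre when latched, at mid setting (rail x = 70, y = 0, z = 10); the real one is up to 14 mm either way in x. The nose meets the sprung buffer 2 mm before this; the pawl snaps shut 4 mm past it. Buffer: 1 N at first, 0.85 N per mm, solid after 11 mm. A slow push until about 10 N is felt latches it; let go, the buffer presses the foot back onto the pawl.
- pawl (a joint): The red pawl's hinge angle in rad: 0 when it is shut (slanting into the lane), about 0.24 while the foot holds it aside, at most 0.45. Its spring shuts it.
- white_jar: Bystander: glass jar with white lid and paper label, 66 in diameter, 85 high. Origin: centre of its underside. To be left alone.
- black_bottle: Bystander: green glass bottle with black cap, 44 in diameter, 100 high. Origin: centre of its underside. To be left alone.
- label_jar: Bystander: glass jar with red lid and green label, 66 in diameter, 90 high. Origin: centre of its underside. To be left alone.
Mind the look-alikes: they are no part of the job. Leave any purple or yellow look-alike of the specimen alone.

How it is judged:
On the way:
1. the foot, in the lane, pushes the pawl aside (value of joint pawl above 0.15 rad and x of specimen in the frame of rail between -0.06 and 0.09 m and z of specimen in the frame of rail below 0.016 m), for 0.1 s.
At the end, for the whole second after the job is handed in: Pawl shut (under 0.06 rad) with the foot held behind it: foot centre 50 to 96 mm ahead of the rail origin, within 5 mm of the lane middle, underside within 4 mm of the floor, aligned within 0.1 rad, upright within 0.06 rad, at rest, released (value of joint pawl below 0.06 rad and x of specimen in the frame of rail between 0.05 and 0.096 m and y of specimen in the frame of rail between -0.005 and 0.005 m and z of specimen in the frame of rail below 0.014 m and angle between the x axis of specimen and the x axis of rail, either way round below 0.1 rad and angle between specimen's own z axis and vertical below 0.06 rad and linear speed of specimen below 0.01 m/s); the robot touches nothing.
It fails at once if more than 20 N between the specimen and the rail (with its pawl and buffer) while it is in the lane (centre beyond x = -10 mm of the rail) (contact force between specimen and rail above 20 N and x of specimen in the frame of rail above -0.01 m).
It fails at once if the specimen tips by more than 0.5 rad (angle between specimen's own z axis and vertical above 0.5 rad).
It fails at once if another jar or bottle is moved by more than 20 mm (distance of any of white_jar, black_bottle, label_jar from where it was at the start of the episode above 0.02 m).
It also fails if it takes over 51 s, if anything falls off the work surface, if the arm or the gripper's body presses on something with over 40 N, if the wrist force passes 120 N, or if a joint passes its speed limit or range.

ROBOT

A 6-joint arm with a two-finger parallel gripper is mounted at the origin on the work surface. World frame = base frame: x ahead of the robot, y to its left, z up, the work surface at z = 0. Lengths are in m, angles in rad, forces in N, time in s.
With the tool pointing down it reaches from about 0.275 to 0.85 m from the base axis. Payload 5.2 kg.
Tool frame: the origin (TCP) lies between the finger pads; the fingertips stand 11 mm ahead of it and the grasp point (between the pads) lies 8 mm behind it (bot.tips_ahead is the distance from the TCP to the fingertips, in m); z points along the fingers, y is the line along which they close (so a half turn about z gives the same grasp; the last joint's range is limited). The gripper opens to 85 mm and grips with 20 to 120 N. Pads are 22 mm wide; open, the fingers measure 114 mm over their backs; the gripper's body (76 mm by 85 mm) begins 54 mm behind the grasp point. The pads swing forward as they close: fully open they stand 13 mm farther back than shut.
Start: joints at [-1.513, 0.259, 1.535, -0, 1.348, -0.203], TCP at [0.142, -0.531, 0.242] pointing down, gripper open.
Joint ranges: [-3.14, 3.14], [-0.91, 2.08], [0.19, 2.58], [-1.22, 4.36], [0.22, 2.71], [-3.12, 3.12]. Speed limits (rad/s): [2.57, 2.57, 3.14, 3.14, 3.14, 3.14].

INTERFACE

Orientations are given as a rotation vector (axis times angle).
In Python, from bench import bot gives the robot as it stands. The module is installed in compiled form; this text tells all that it offers.
- The arm moves only by the tool step_arm, never from a script. Its argument "moves" is a list of rows, each an object with "travel": the shift along the world's x, y, z in m, a list of three; "spin": the turn about the world's z in rad; "fingers": the opening in per cent of the stroke, from 0 (shut) to 100 (fully open). A call has exactly 8 rows; each row is the pose to reach, as a shift and turn from the pose commanded when the call began; what a row does not reach only later rows make up. A row lasts 1/12 s, in which the tool goes at most 41.7 mm and 7.16 degrees, less where a joint would pass 70% of its speed; a pose out of reach is approached as far as the arm can. A call with a gripper value outside its range is refused whole. The fingers move at their own pace and stop on an object; "squeeze" is the grip in N (left out, the last holds). Time passes only in rows, so rows that repeat a pose let the fingers close, or fill a call up. It gives the time, the measured TCP pose, the force, the opening and the grip force at its end, in the units of the state.
- bot.observe(): the state, without advancing time (a new reading comes with each control period).
- bot.read_camera(name): name is "scene" or "side" or "wrist"; returns the picture (420x560x3 uint8, blue, green, red); there is no depth.
- bot.camera_model(name): a dict with "fx", "fy", "cx", "cy" (pixels), "distortion" ([k1, k2, p1, p2, k3] as OpenCV has them; the pictures are not rectified), "R" (3x3) and "t" (3): a world point X has camera coordinates R X + t. Camera axes: x right, y down, z forward; pixel columns grow to the right and rows downward; lengths in m; the calibration is good to about 2 mm. A picture is of the moment at which its call begins: read the wrist's pose just before it. camera_model takes no time and is no camera call; for the wrist camera it gives the pose at the moment of the call.
- bot.job_done(): hands the job in; it is judged then, once.
The state is a dict: "time": time; "joints": joint angles; "joint_velocities": joint speeds; "effort": joint torques, N m; "tool_pos": TCP position; "orientation": TCP orientation; "wrist_force": force on the tool from outside, world axes, zero at the start; "torque": the same for the moment, N m; "opening": finger opening in m; "finger_force": force on a finger pad.
Only numpy, scipy, OpenCV 4.12 (cv2) and the standard library are available. Lean on these libraries where they do the work, as an engineer would, in place of code of your own. Each camera call takes 0.05 s, during which the arm holds its last target. There are 200 camera calls.

## Working session

There is one attempt and no reset: what is moved stays moved. The work goes in short steps, Python scripts to look and compute and a tool call to move; the robot and the scene stay as the last step left them, time stands still between calls to the robot, and variables do not carry over. Pictures are saved under pics/ and viewed, at most 10 in all, crops included, and the job is handed in when it is done.

Besides the shell and the picture viewer there is one more tool, called as name(argument=value, ...) on one line, values as JSON. step_arm: Moves the arm, as the interface text tells. Its arguments: {"type":"object","properties":{"moves":{"type":"array","items":{"type":"object","properties":{"travel":{"type":"array","items":{"type":"number"}},"spin":{"type":"number"},"fingers":{"type":"number"}}}},"squeeze":{"type":"number"}},"required":["moves"]}

```bash
mkdir -p pics; cat > h.py <<'E'
import numpy as np, cv2
from bench import bot
def ray(m,uv):
    K=np.array([[m['fx'],0,m['cx']],[0,m['fy'],m['cy']],[0,0,1]]);
    p=cv2.undistortPoints(np.array(uv,float).reshape(-1,1,2),K,np.array(m['distortion'],float)).reshape(-1,2)
    R=np.array(m['R']);t=np.array(m['t'])
    d=np.c_[p,np.ones(len(p))]@R
    return -R.T@t,d
def onz(m,uv,z):
    c,d=ray(m,uv); return c+d*((z-c[2])/d[:,2])[:,None]
def proj(m,X):
    K=np.array([[m['fx'],0,m['cx']],[0,m['fy'],m['cy']],[0,0,1]])
    return cv2.projectPoints(np.array(X,float).reshape(-1,1,3),cv2.Rodrigues(np.array(m['R']))[0],np.array(m['t'],float),K,np.array(m['distortion'],float))[0].reshape(-1,2)
E
python3 - <<'E'
from h import *
for n in ('scene','side','wrist'):
    m=bot.camera_model(n); np.savez(f'pics/{n}0.npz',**m); im=bot.read_camera(n); cv2.imwrite(f'pics/{n}0.png',im)
    print(n,(-np.array(m['R']).T@m['t']).round(3))
a=cv2.imread('pics/scene0.png');b=cv2.imread('pics/side0.png')
cv2.imwrite('pics/both.png',a)
print(bot.observe())
E
```

```text
scene [0.961 0.485 0.846]
side [ 0.533 -0.854  0.707]
wrist [ 0.215 -0.512  0.374]
{'time': 0.15, 'joints': array([-1.51280933e+00,  2.59185708e-01,  1.53582682e+00, -3.41365897e-05,
        1.34801418e+00, -2.02804912e-01]), 'joint_velocities': array([ 0.00104169, -0.00193581, -0.00342043,  0.00260968, -0.00081866,
       -0.00073612]), 'effort': array([ 1.65672092e-03, -4.46392393e+01, -2.90816242e+01,  4.92614197e-05,
        8.24631104e-03,  2.77244220e-05]), 'tool_pos': array([ 0.14180074, -0.53099976,  0.24166218]), 'orientation': array([-3.11349997e+00, -4.08316555e-01, -1.10765123e-04]), 'wrist_force': array([-0.2686587 , -0.34419725,  0.06316904]), 'torque': array([ 0.0628756 , -0.04000156,  0.02283651]), 'finger_force': 0.0, 'opening': 0.08545127448036904}
```

View pics/scene0.png

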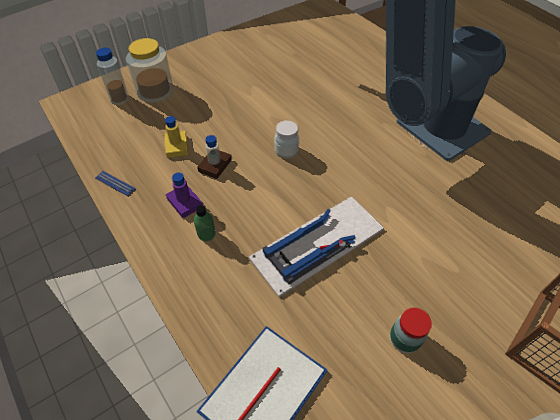

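View pics/side0.png

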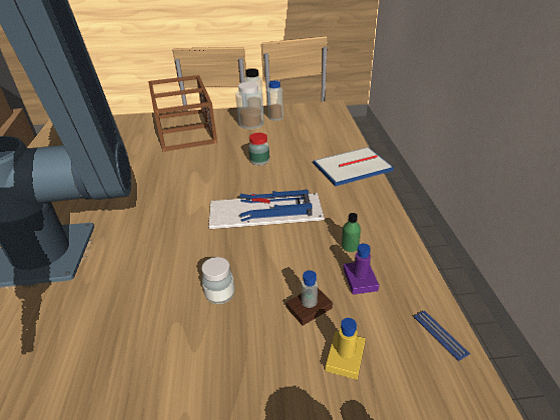

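Scene shows four blue-capped candidates: dark-foot bottle (212,158), yellow (175,140), purple (182,195), and a footless bottle (108,75). The dark wooden foot with clear glass at (212,158), side (309,298), fits. The rail runs from its landing at (365,215) to its buffer end at (270,260) in the scene view. In the side view it runs from (210,213) to (322,208). I'll confirm with a crop while measuring.

```bash
python3 - <<'E'
from h import *
a=cv2.imread('pics/scene0.png');b=cv2.imread('pics/side0.png')
M={n:dict(np.load(f'pics/{n}0.npz')) for n in('scene','side')}
I={'scene':a,'side':b}
def big(mask,roi):
    z=np.zeros_like(mask);x0,y0,x1,y1=roi;z[y0:y1,x0:x1]=mask[y0:y1,x0:x1]
    z=cv2.morphologyEx(z,cv2.MORPH_CLOSE,np.ones((3,3)))
    c=max(cv2.findContours(z,0,2)[0],key=cv2.contourArea);return cv2.convexHull(c)
for n,rf,rr,rc in(('scene',(190,140,240,185),(240,190,395,300),(200,130,225,150)),('side',(280,280,340,330),(200,180,330,235),(298,268,322,284))):
    im=I[n];h=cv2.cvtColor(im,cv2.COLOR_BGR2HSV)
    v=h[...,2];s=h[...,1]
    white=((s<60)&(v>150)).astype(np.uint8)*255
    hull=big(white,rr); 
    q=cv2.approxPolyDP(hull,8,True).reshape(-1,2); print(n,'rail px',q.tolist()); print(onz(M[n],q,.01).round(3).tolist())
    r=cv2.minAreaRect(onz(M[n],hull.reshape(-1,2),.01)[:,:2].astype(np.float32)*1000);print('rect mm',r)
    dark=((v<75)&((h[...,0]<25)|(h[...,0]>165))).astype(np.uint8)*255
    hull=big(dark,rf);q=cv2.approxPolyDP(hull,4,True).reshape(-1,2);print('foot px',q.tolist());print(onz(M[n],q,.02).round(3).tolist())
    blue=((h[...,0]>100)&(h[...,0]<130)&(s>150)&(v>60)).astype(np.uint8)*255
    hull=big(blue,rc);(c,_r)=cv2.minEnclosingCircle(hull);print('cap px',c,_r);C=ray(M[n],[c]);print(onz(M[n],[c],.09).round(4))
    I[n+'c']=C
(c1,d1),(c2,d2)=I['scenec'],I['sidec'];A=np.c_[d1[0],-d2[0]];k=np.linalg.lstsq(A,c2-c1,rcond=None)[0];print('tri',c1+d1[0]*k[0],c2+d2[0]*k[1])
cv2.imwrite('pics/crop1.png',np.hstack([cv2.resize(a[120:200,170:250],(400,400),interpolation=2),cv2.resize(b[260:340,270:350],(400,400),interpolation=2)]))
cv2.imwrite('pics/crop2.png',np.hstack([cv2.resize(a[190:300,240:390],(400,293),interpolation=2),cv2.resize(b[175:235,200:330],(400,293),fx=0,fy=0,interpolation=2)]))
E
```

```text
scene rail px [[383, 227], [290, 261], [350, 197]]
[[0.412, 0.16, 0.01], [0.65, 0.104, 0.01], [0.415, 0.044, 0.01]]
rect mm ((530.7138061523438, 100.51231384277344), (117.78229522705078, 240.1796875), 89.2081527709961)
foot px [[236, 165], [211, 178], [190, 159], [218, 150]]
[[0.594, -0.209, 0.02], [0.671, -0.208, 0.02], [0.682, -0.301, 0.02], [0.603, -0.285, 0.02]]
cap px (210.5, 140.9545440673828) 6.066195011138916
[[ 0.6323 -0.2593  0.09  ]]
side rail px [[324, 218], [209, 228], [217, 200], [317, 193]]
[[0.718, 0.032, 0.01], [0.411, 0.032, 0.01], [0.429, 0.159, 0.01], [0.719, 0.152, 0.01]]
rect mm ((563.87646484375, 91.87614440917969), (129.6013641357422, 309.9456787109375), 89.06310272216797)
foot px [[336, 329], [300, 323], [283, 300], [318, 289], [331, 302]]
[[0.673, -0.337, 0.02], [0.605, -0.313, 0.02], [0.577, -0.249, 0.02], [0.656, -0.228, 0.02], [0.677, -0.268, 0.02]]
cap px (309.5, 277.3333435058594) 7.236207008361816
[[ 0.6322 -0.2581  0.09  ]]
tri [ 0.63257725 -0.25880858  0.09052532] [ 0.63207281 -0.25865478  0.09059301]
```

View pics/crop1.png

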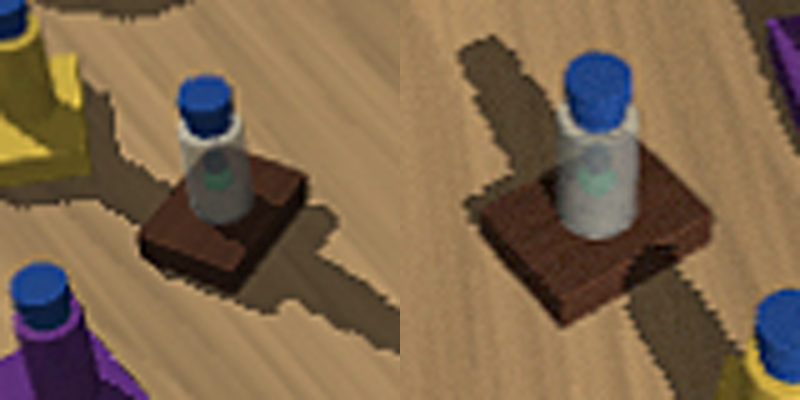

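View pics/crop2.png

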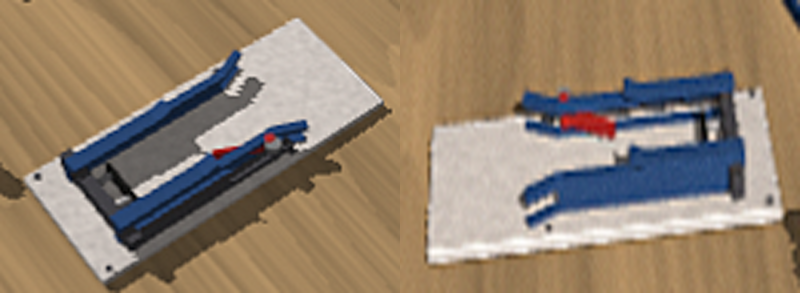

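Crop confirms the specimen: clear glass and blue cap on a dark foot, with the foot's top corners visible. The second crop shows the rail: landing at low x, pawl on the far (+y) side, buffer at high x. Next I'll turn these corner pixels into poses.

```bash
python3 - <<'E'
from h import *
M={n:dict(np.load(f'pics/{n}0.npz')) for n in('scene','side')}
P={'side':([(286,303),(302.6,320),(332.4,302.6),(319,290)],[(209.1,225.8),(210.7,200.8),(315.4,193),(324.1,217)]),
'scene':([(198.6,167),(217,173),(231,155.6),(220,151)],[(383.6,227.5),(352.5,196.8),(249.4,256.8),(278.6,295)])}
for n,(f,r) in P.items():
    for name,p,z in(('foot',f,.02),('rail',r,.01)):
        X=onz(M[n],p,z)[:,:2]; e=np.roll(X,-1,0)-X
        print(n,name,X.round(3).tolist(),'c',X.mean(0).round(4),'len',np.linalg.norm(e,axis=1).round(3),'ang',np.degrees(np.arctan2(e[:,1],e[:,0])).round(1))
E
```

```text
side foot [[0.583, -0.258], [0.611, -0.306], [0.68, -0.27], [0.658, -0.231]] c [ 0.6329 -0.2661] len [0.056 0.078 0.044 0.08 ] ang [ -59.7   28.2  119.4 -160.4]
side rail [[0.411, 0.042], [0.411, 0.157], [0.714, 0.153], [0.719, 0.036]] c [0.5638 0.097 ] len [0.116 0.303 0.117 0.308] ang [ 89.7  -0.8 -87.9 179. ]
scene foot [[0.677, -0.261], [0.649, -0.214], [0.586, -0.246], [0.601, -0.279]] c [ 0.6283 -0.2501] len [0.055 0.071 0.036 0.079] ang [ 121.2 -153.   -65.2   13. ]
scene rail [[0.412, 0.162], [0.409, 0.047], [0.718, 0.041], [0.72, 0.157]] c [0.5648 0.1018] len [0.115 0.308 0.116 0.308] ang [-91.3  -1.1  88.9 179.1]
```

step_arm(moves=[{"travel":[0.02,0.011,0],"spin":0.03,"fingers":80},{"travel":[0.05,0.028,0],"spin":0.06,"fingers":80},{"travel":[0.085,0.047,0],"spin":0.1,"fingers":80},{"travel":[0.12,0.067,0],"spin":0.14,"fingers":80},{"travel":[0.155,0.086,0],"spin":0.18,"fingers":80},{"travel":[0.19,0.106,0],"spin":0.22,"fingers":80},{"travel":[0.225,0.125,0],"spin":0.25,"fingers":80},{"travel":[0.26,0.145,0],"spin":0.25,"fingers":80}])

```text
time: 0.82
tool_pos: [0.4032, -0.3851, 0.2421]
orientation: [-3.039, -0.796, 0.0]
wrist_force: [0.4, -0.6, 0.2]
opening: 0.0684
finger_force: 0.0
```

step_arm(moves=[{"travel":[0.035,0.02,0],"spin":0,"fingers":80},{"travel":[0.07,0.04,0],"spin":0,"fingers":80},{"travel":[0.105,0.06,0],"spin":0,"fingers":80},{"travel":[0.14,0.08,0],"spin":0,"fingers":80},{"travel":[0.165,0.092,0],"spin":0,"fingers":80},{"travel":[0.175,0.098,0],"spin":0,"fingers":80},{"travel":[0.175,0.098,0],"spin":0,"fingers":80},{"travel":[0.175,0.098,0],"spin":0,"fingers":80}])

```text
time: 1.48
tool_pos: [0.5764, -0.2883, 0.2417]
orientation: [-3.039, -0.795, 0.002]
wrist_force: [0.1, 0.4, -0.4]
opening: 0.068
finger_force: 0.0
```

```bash
python3 - <<'E'
from h import *
m=bot.camera_model('wrist');im=bot.read_camera('wrist');cv2.imwrite('pics/w1.png',im)
o=bot.observe();print(o['time'],o['tool_pos'],o['orientation'],o['wrist_force'],bot.tips_ahead)
np.savez('pics/w1.npz',**m)
print(proj(m,[[.632,-.2585,.1],[.632,-.2585,.02]]))
E
```

```text
1.5333 [ 0.57582589 -0.28888439  0.24188565] [-3.03933880e+00 -7.93310637e-01  2.26359753e-03] [ 0.09689067 -1.01039676 -0.47864448] 0.011
[[283.41184683 130.51603922]
 [283.19609614 127.21410253]]
```

View pics/w1.png

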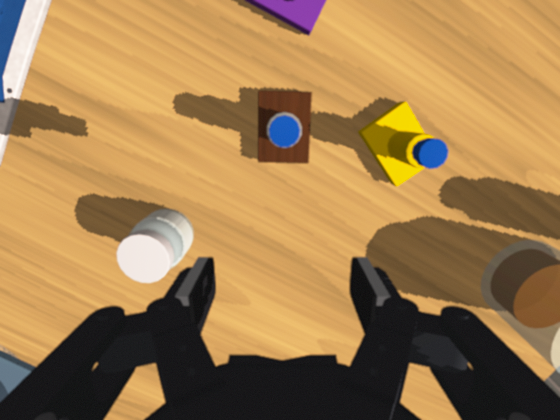

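The wrist view shows the specimen at (284,130), within 1 px of the prediction, and its foot nearly square to the tool. The yellow look-alike is at (405,145), clear of the fingers.

```bash
python3 - <<'E'
from h import *
m=dict(np.load('pics/w1.npz'));im=cv2.imread('pics/w1.png');h=cv2.cvtColor(im,cv2.COLOR_BGR2HSV)
k=((h[...,2]<95)&((h[...,0]<10)|(h[...,0]>170))).astype(np.uint8)*255
z=np.zeros_like(k);z[80:175,245:325]=k[80:175,245:325]
c=max(cv2.findContours(z,0,2)[0],key=cv2.contourArea)
X=onz(m,cv2.convexHull(c).reshape(-1,2),.02)[:,:2].astype(np.float32)*1000
print(cv2.boundingRect(c),cv2.minAreaRect(X))
b=((h[...,0]>100)&(h[...,0]<125)&(h[...,1]>150)).astype(np.uint8);z=np.zeros_like(b);z[105:155,260:310]=b[105:155,260:310]
c=max(cv2.findContours(z,0,2)[0],key=cv2.contourArea);q=cv2.minEnclosingCircle(c)[0];print(q,onz(m,[q],.1))
R=cv2.Rodrigues(bot.observe()['orientation'])[0];print('tool y deg',np.degrees(np.arctan2(R[1,1],R[0,1])))
E
```

```text
(263, 109, 4, 5) ((636.5152587890625, -230.95761108398438), (3.0925116539001465, 3.9226675033569336), 75.00324249267578)
(283.5, 131.0) [[ 0.63167444 -0.2587727   0.1       ]]
tool y deg -60.742761475787205
```

step_arm(moves=[{"travel":[0.028,0.015,0],"spin":0,"fingers":80},{"travel":[0.055,0.029,0],"spin":0,"fingers":80},{"travel":[0.055,0.029,-0.03],"spin":0,"fingers":80},{"travel":[0.055,0.029,-0.065],"spin":0,"fingers":80},{"travel":[0.055,0.029,-0.1],"spin":0,"fingers":80},{"travel":[0.055,0.029,-0.135],"spin":0,"fingers":80},{"travel":[0.055,0.029,-0.17],"spin":0,"fingers":80},{"travel":[0.055,0.029,-0.192],"spin":0,"fingers":80}])

```text
time: 2.2
tool_pos: [0.6284, -0.2603, 0.0467]
orientation: [-3.038, -0.789, 0.006]
wrist_force: [-0.7, -0.2, -0.3]
opening: 0.0683
finger_force: 0.0
```

step_arm(squeeze=50, moves=[{"travel":[0,0,0],"spin":0,"fingers":80},{"travel":[0,0,0],"spin":0,"fingers":30},{"travel":[0,0,0],"spin":0,"fingers":30},{"travel":[0,0,0],"spin":0,"fingers":30},{"travel":[0,0,0],"spin":0,"fingers":30},{"travel":[0,0,0],"spin":0,"fingers":30},{"travel":[0,0,0],"spin":0,"fingers":30},{"travel":[0,0,0],"spin":0,"fingers":30}])

```text
time: 2.87
tool_pos: [0.6332, -0.2609, 0.0535]
orientation: [3.035, 0.793, 0.005]
wrist_force: [-0.1, -1.4, 7.5]
opening: 0.0329
finger_force: 50.5
```

step_arm(moves=[{"travel":[0,0,0.01],"spin":0,"fingers":30},{"travel":[0,0,0.03],"spin":0,"fingers":30},{"travel":[0,0,0.055],"spin":0,"fingers":30},{"travel":[0,0,0.08],"spin":0,"fingers":30},{"travel":[0,0,0.105],"spin":0,"fingers":30},{"travel":[0,0,0.12],"spin":0,"fingers":30},{"travel":[0,0,0.12],"spin":0,"fingers":30},{"travel":[0,0,0.12],"spin":0,"fingers":30}])

```text
time: 3.53
tool_pos: [0.6323, -0.2594, 0.1717]
orientation: [3.038, 0.794, 0.003]
wrist_force: [-0.6, -0.0, -3.6]
opening: 0.0329
finger_force: 50.1
```

step_arm(moves=[{"travel":[-0.008,0.015,0],"spin":-0.03,"fingers":30},{"travel":[-0.02,0.04,0],"spin":-0.08,"fingers":30},{"travel":[-0.035,0.072,0],"spin":-0.14,"fingers":30},{"travel":[-0.05,0.104,0],"spin":-0.2,"fingers":30},{"travel":[-0.066,0.136,0],"spin":-0.26,"fingers":30},{"travel":[-0.082,0.168,0],"spin":-0.32,"fingers":30},{"travel":[-0.098,0.2,0],"spin":-0.38,"fingers":30},{"travel":[-0.114,0.232,0],"spin":-0.44,"fingers":30}])

```text
time: 4.2
tool_pos: [0.5155, -0.0256, 0.1684]
orientation: [-3.139, -0.106, 0.005]
wrist_force: [-0.1, 0.3, -1.9]
opening: 0.0327
finger_force: 50.2
```

step_arm(moves=[{"travel":[-0.016,0.032,0],"spin":-0.03,"fingers":30},{"travel":[-0.032,0.064,0],"spin":-0.056,"fingers":30},{"travel":[-0.046,0.094,0],"spin":-0.056,"fingers":30},{"travel":[-0.058,0.118,0],"spin":-0.056,"fingers":30},{"travel":[-0.063,0.128,0],"spin":-0.056,"fingers":30},{"travel":[-0.063,0.128,-0.01],"spin":-0.056,"fingers":30},{"travel":[-0.063,0.128,-0.02],"spin":-0.056,"fingers":30},{"travel":[-0.063,0.128,-0.03],"spin":-0.056,"fingers":30}])

```text
time: 4.87
tool_pos: [0.4548, 0.1, 0.1389]
orientation: [3.141, 0.024, -0.001]
wrist_force: [0.3, 0.6, -2.5]
opening: 0.033
finger_force: 50.3
```

```bash
python3 - <<'E'
from h import *
m=bot.camera_model('wrist');im=bot.read_camera('wrist');cv2.imwrite('pics/w2.png',im);np.savez('pics/w2.npz',**m)
o=bot.observe();print(o['time'],o['tool_pos'],o['wrist_force'])
R=cv2.Rodrigues(o['orientation'])[0];print('tool y deg',np.degrees(np.arctan2(R[1,1],R[0,1])))
E
```

```text
4.9167 [0.4535298  0.09980828 0.13687182] [-0.64849906 -0.15349377 -3.6211404 ]
tool y deg -89.15312500321204
```

View pics/w2.png

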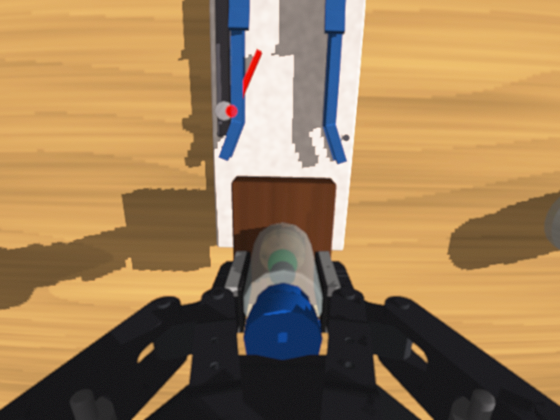

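Wrist view shows the held foot (nose edge from (233,178) to (336,178)) lined up with the lane. The walls are at columns ~236 and ~334 and the pawl tip is at (260,52). I'll measure the lane axis and the foot offset.

```bash
python3 - <<'E'
from h import *
m=dict(np.load('pics/w2.npz'));im=cv2.imread('pics/w2.png');h=cv2.cvtColor(im,cv2.COLOR_BGR2HSV)
b=(h[...,0]>100)&(h[...,0]<125)&(h[...,1]>130)
for r in (40,55,70,85,100,115):
    c=np.where(b[r,215:355])[0]+215; L=c[c<285];Rr=c[c>285]
    X=onz(m,[(L.min()-.5,r),(Rr.max()+.5,r)],.033);print(r,L.min(),L.max(),Rr.min(),Rr.max(),X[:,:2].round(4).tolist(),'mid',X.mean(0)[:2].round(4))
X=onz(m,[(218,247),(344,249),(365,0)],.01);print('board',X.round(4).tolist(), 'frontmid',X[:2].mean(0))
print('pawl tip',onz(m,[(260,50)],.03).round(4))
f=((h[...,2]<130)&((h[...,0]<14)|(h[...,0]>170))&(h[...,1]>90))
for r in (190,200,210,220):
    c=np.where(f[r,222:345])[0]+222;print('foot',r,c.min(),c.max(),onz(m,[(c.min()-.5,r),(c.max()+.5,r)],.107)[:,:2].round(4).tolist())
r0=[np.where(f[150:240,c])[0].min()+150 for c in(250,270,290,310,325)];print(r0,onz(m,[(250,r0[0]-.5),(325,r0[-1]-.5)],.107).round(4).tolist())
E
```

```text
40 231 243 329 340 [[0.5828, 0.1385], [0.584, 0.0597]] mid [0.5834 0.0991]
55 230 243 328 339 [[0.5728, 0.1395], [0.574, 0.0598]] mid [0.5734 0.0997]
70 231 243 327 338 [[0.5626, 0.1391], [0.5638, 0.0599]] mid [0.5632 0.0995]
85 231 241 326 337 [[0.5522, 0.1394], [0.5534, 0.06]] mid [0.5528 0.0997]
100 230 243 325 336 [[0.5416, 0.1404], [0.5428, 0.0601]] mid [0.5422 0.1003]
115 237 243 324 335 [[0.5308, 0.1354], [0.5319, 0.0602]] mid [0.5313 0.0978]
board [[0.4108, 0.1598, 0.01], [0.4105, 0.0402, 0.01], [0.6181, 0.0385, 0.01]] frontmid [0.41064712 0.09995761 0.01      ]
pawl tip [[0.5769 0.1176 0.03  ]]
foot 190 232 334 [[0.4902, 0.1286], [0.4911, 0.0708]]
foot 200 233 333 [[0.4844, 0.1282], [0.4853, 0.071]]
foot 210 233 333 [[0.4785, 0.1284], [0.4793, 0.0706]]
foot 220 233 332 [[0.4724, 0.1286], [0.4733, 0.0708]]
[np.int64(177), np.int64(178), np.int64(178), np.int64(179), np.int64(179)] [[0.4981, 0.1181, 0.107], [0.4976, 0.0765, 0.107]]
```

step_arm(moves=[{"travel":[0,-0.0003,-0.015],"spin":-0.008,"fingers":30},{"travel":[0,-0.0003,-0.035],"spin":-0.008,"fingers":30},{"travel":[0,-0.0003,-0.055],"spin":-0.008,"fingers":30},{"travel":[0,-0.0003,-0.066],"spin":-0.008,"fingers":30},{"travel":[0,-0.0003,-0.07],"spin":-0.008,"fingers":30},{"travel":[0,-0.0003,-0.072],"spin":-0.008,"fingers":30},{"travel":[0,-0.0003,-0.072],"spin":-0.008,"fingers":30},{"travel":[0,-0.0003,-0.072],"spin":-0.008,"fingers":30}])

```text
time: 5.58
tool_pos: [0.4555, 0.1, 0.0687]
orientation: [3.141, 0.01, 0.001]
wrist_force: [0.2, -0.1, -3.1]
opening: 0.0329
finger_force: 50.3
```

step_arm(moves=[{"travel":[0,0,-0.001],"spin":0,"fingers":30},{"travel":[0,0,-0.002],"spin":0,"fingers":30},{"travel":[0,0,-0.003],"spin":0,"fingers":30},{"travel":[0,0,-0.004],"spin":0,"fingers":30},{"travel":[0,0,-0.004],"spin":0,"fingers":30},{"travel":[0,0,-0.004],"spin":0,"fingers":30},{"travel":[0,0,-0.004],"spin":0,"fingers":30},{"travel":[0,0,-0.004],"spin":0,"fingers":30}])

```text
time: 6.25
tool_pos: [0.4549, 0.1003, 0.0643]
orientation: [3.142, 0.011, 0.0]
wrist_force: [-0.3, 1.2, -2.1]
opening: 0.033
finger_force: 50.3
```

step_arm(moves=[{"travel":[0,0,-0.001],"spin":0,"fingers":30},{"travel":[0,0,-0.001],"spin":0,"fingers":30},{"travel":[0,0,-0.002],"spin":0,"fingers":30},{"travel":[0,0,-0.002],"spin":0,"fingers":30},{"travel":[0,0,-0.003],"spin":0,"fingers":30},{"travel":[0,0,-0.003],"spin":0,"fingers":30},{"travel":[0,0,-0.003],"spin":0,"fingers":30},{"travel":[0,0,-0.003],"spin":0,"fingers":30}])

```text
time: 6.92
tool_pos: [0.455, 0.1004, 0.0633]
orientation: [3.141, 0.011, 0.002]
wrist_force: [-7.1, 0.3, 21.7]
opening: 0.0327
finger_force: 53.0
```

step_arm(moves=[{"travel":[0,-0.0005,0.0035],"spin":0,"fingers":30},{"travel":[0,-0.0005,0.0035],"spin":0,"fingers":30},{"travel":[0.01,-0.0005,0.0035],"spin":0,"fingers":30},{"travel":[0.022,-0.0007,0.0035],"spin":0,"fingers":30},{"travel":[0.034,-0.0009,0.0035],"spin":0,"fingers":30},{"travel":[0.044,-0.001,0.0035],"spin":0,"fingers":30},{"travel":[0.05,-0.001,0.0035],"spin":0,"fingers":30},{"travel":[0.05,-0.001,0.0035],"spin":0,"fingers":30}])

```text
time: 7.58
tool_pos: [0.5065, 0.0991, 0.0645]
orientation: [3.142, 0.01, 0.001]
wrist_force: [-0.3, 0.8, -1.9]
opening: 0.0325
finger_force: 50.3
```

step_arm(moves=[{"travel":[0.003,0,0],"spin":0,"fingers":30},{"travel":[0.006,0,0],"spin":0,"fingers":30},{"travel":[0.009,0,0],"spin":0,"fingers":30},{"travel":[0.012,0,0],"spin":0,"fingers":30},{"travel":[0.015,0,0],"spin":0,"fingers":30},{"travel":[0.018,0,0],"spin":0,"fingers":30},{"travel":[0.02,0,0],"spin":0,"fingers":30},{"travel":[0.02,0,0],"spin":0,"fingers":30}])

```text
time: 8.25
tool_pos: [0.5254, 0.0991, 0.0648]
orientation: [3.141, 0.011, 0.001]
wrist_force: [-1.2, -1.5, -2.4]
opening: 0.0333
finger_force: 50.3
```

```bash
python3 - <<'E'
from h import *
im=bot.read_camera('wrist');cv2.imwrite('pics/w3.png',im)
o=bot.observe();print(o['time'],o['tool_pos'],o['wrist_force'],o['orientation'])
E
```

```text
8.3 [0.52523935 0.09909315 0.06479094] [ 0.11092804 -2.23670103 -3.00972482] [3.14131440e+00 1.05208295e-02 7.82285985e-04]
```

View pics/w3.png

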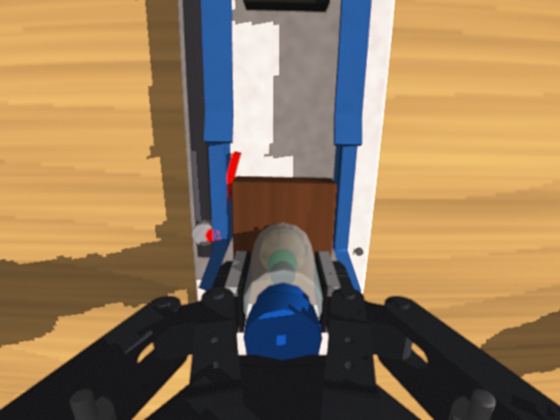

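The foot's nose (row 178) is between the walls and starting on the pawl at (235,170). Its middle column, ~284, is centred in the lane. Sliding on slowly.

step_arm(moves=[{"travel":[0.003,0,-0.0007],"spin":0,"fingers":30},{"travel":[0.006,0,-0.0007],"spin":0,"fingers":30},{"travel":[0.009,0,-0.0007],"spin":0,"fingers":30},{"travel":[0.012,0,-0.0007],"spin":0,"fingers":30},{"travel":[0.015,0,-0.0007],"spin":0,"fingers":30},{"travel":[0.018,0,-0.0007],"spin":0,"fingers":30},{"travel":[0.021,0,-0.0007],"spin":0,"fingers":30},{"travel":[0.024,-0.0002,-0.0007],"spin":0,"fingers":30}])

```text
time: 8.97
tool_pos: [0.5494, 0.0991, 0.0642]
orientation: [-3.142, -0.011, -0.001]
wrist_force: [-0.9, -2.3, -1.9]
opening: 0.0326
finger_force: 50.4
```

step_arm(moves=[{"travel":[0.003,0,0],"spin":0,"fingers":30},{"travel":[0.006,0,0],"spin":0,"fingers":30},{"travel":[0.009,0,0],"spin":0,"fingers":30},{"travel":[0.012,0,0],"spin":0,"fingers":30},{"travel":[0.015,0,0],"spin":0,"fingers":30},{"travel":[0.018,0,0],"spin":0,"fingers":30},{"travel":[0.021,0,0],"spin":0,"fingers":30},{"travel":[0.024,-0.0002,0],"spin":0,"fingers":30}])

```text
time: 9.63
tool_pos: [0.5731, 0.0989, 0.0641]
orientation: [-3.142, -0.011, 0.0]
wrist_force: [-0.9, -2.2, -2.0]
opening: 0.033
finger_force: 50.4
```

step_arm(moves=[{"travel":[0.003,0,0],"spin":0,"fingers":30},{"travel":[0.006,0,0],"spin":0,"fingers":30},{"travel":[0.009,0,0],"spin":0,"fingers":30},{"travel":[0.012,0,0],"spin":0,"fingers":30},{"travel":[0.015,0,0],"spin":0,"fingers":30},{"travel":[0.018,0,0],"spin":0,"fingers":30},{"travel":[0.021,0,0],"spin":0,"fingers":30},{"travel":[0.024,-0.0002,0],"spin":0,"fingers":30}])

```text
time: 10.3
tool_pos: [0.5971, 0.0987, 0.0641]
orientation: [-3.142, -0.011, -0.0]
wrist_force: [-1.0, -1.6, -2.3]
opening: 0.033
finger_force: 50.4
```

step_arm(moves=[{"travel":[0.001,0,0],"spin":0,"fingers":30},{"travel":[0.002,0,0],"spin":0,"fingers":30},{"travel":[0.003,0,0],"spin":0,"fingers":30},{"travel":[0.004,0,0],"spin":0,"fingers":30},{"travel":[0.005,0,0],"spin":0,"fingers":30},{"travel":[0.006,0,0],"spin":0,"fingers":30},{"travel":[0.007,0,0],"spin":0,"fingers":30},{"travel":[0.008,0,0],"spin":0,"fingers":30}])

```text
time: 10.97
tool_pos: [0.6049, 0.0987, 0.0641]
orientation: [-3.142, -0.011, 0.0]
wrist_force: [-0.7, -3.0, -1.9]
opening: 0.0332
finger_force: 50.4
```

step_arm(moves=[{"travel":[0.001,0,0],"spin":0,"fingers":30},{"travel":[0.002,0,0],"spin":0,"fingers":30},{"travel":[0.003,0,0],"spin":0,"fingers":30},{"travel":[0.004,0,0],"spin":0,"fingers":30},{"travel":[0.005,0,0],"spin":0,"fingers":30},{"travel":[0.006,0,0],"spin":0,"fingers":30},{"travel":[0.006,0,0],"spin":0,"fingers":30},{"travel":[0.006,0,0],"spin":0,"fingers":30}])

```text
time: 11.63
tool_pos: [0.6111, 0.0987, 0.0642]
orientation: [3.142, 0.011, 0.001]
wrist_force: [-1.3, -1.7, -2.3]
opening: 0.0329
finger_force: 50.3
```

step_arm(moves=[{"travel":[0.001,0,0],"spin":0,"fingers":30},{"travel":[0.002,0,0],"spin":0,"fingers":30},{"travel":[0.003,0,0],"spin":0,"fingers":30},{"travel":[0.004,0,0],"spin":0,"fingers":30},{"travel":[0.004,0,0],"spin":0,"fingers":30},{"travel":[0.004,0,0],"spin":0,"fingers":30},{"travel":[0.004,0,0],"spin":0,"fingers":30},{"travel":[0.004,0,0],"spin":0,"fingers":30}])

```text
time: 12.3
tool_pos: [0.615, 0.0987, 0.0642]
orientation: [3.142, 0.011, 0.001]
wrist_force: [-1.1, -2.5, -2.8]
opening: 0.0323
finger_force: 50.3
```

step_arm(moves=[{"travel":[0.001,0,0],"spin":0,"fingers":30},{"travel":[0.002,0,0],"spin":0,"fingers":30},{"travel":[0.003,0,0],"spin":0,"fingers":30},{"travel":[0.004,0,0],"spin":0,"fingers":30},{"travel":[0.004,0,0],"spin":0,"fingers":30},{"travel":[0.004,0,0],"spin":0,"fingers":30},{"travel":[0.004,0,0],"spin":0,"fingers":30},{"travel":[0.004,0,0],"spin":0,"fingers":30}])

```text
time: 12.97
tool_pos: [0.6184, 0.0987, 0.064]
orientation: [-3.142, -0.011, 0.001]
wrist_force: [-4.2, -1.3, -0.9]
opening: 0.0329
finger_force: 50.4
```

```bash
python3 - <<'E'
from h import *
im=bot.read_camera('wrist');cv2.imwrite('pics/w4.png',im)
o=bot.observe();print(o['time'],o['tool_pos'],o['wrist_force'],o['orientation'])
E
```

```text
13.0167 [0.61842795 0.09874796 0.06393648] [-4.44329204 -1.58405413 -1.63650319] [-3.14153698e+00 -1.08125609e-02  1.32531309e-03]
```

View pics/w4.png

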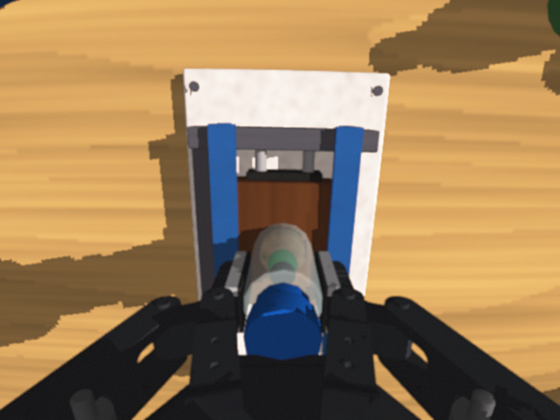

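The wrist view shows the nose against the black buffer (row ~176), under the lips, and Fx is starting to rise. Pushing on gently.

step_arm(moves=[{"travel":[0.0005,0,0],"spin":0,"fingers":30},{"travel":[0.001,0,0],"spin":0,"fingers":30},{"travel":[0.0015,0,0],"spin":0,"fingers":30},{"travel":[0.002,0,0],"spin":0,"fingers":30},{"travel":[0.0025,0,0],"spin":0,"fingers":30},{"travel":[0.003,0,0],"spin":0,"fingers":30},{"travel":[0.0035,0,0],"spin":0,"fingers":30},{"travel":[0.004,0,0],"spin":0,"fingers":30}])

```text
time: 13.68
tool_pos: [0.6222, 0.0988, 0.064]
orientation: [-3.141, -0.01, 0.002]
wrist_force: [-6.2, -1.5, 0.4]
opening: 0.0329
finger_force: 50.5
```

step_arm(moves=[{"travel":[0.0005,0,0],"spin":0,"fingers":30},{"travel":[0.001,0,0],"spin":0,"fingers":30},{"travel":[0.0015,0,0],"spin":0,"fingers":30},{"travel":[0.002,0,0],"spin":0,"fingers":30},{"travel":[0.002,0,0],"spin":0,"fingers":30},{"travel":[0.002,0,0],"spin":0,"fingers":30},{"travel":[0.002,0,0],"spin":0,"fingers":30},{"travel":[0.002,0,0],"spin":0,"fingers":30}])

```text
time: 14.35
tool_pos: [0.6237, 0.0988, 0.064]
orientation: [-3.141, -0.01, 0.004]
wrist_force: [-7.3, -2.0, 1.0]
opening: 0.0327
finger_force: 50.5
```

step_arm(moves=[{"travel":[0.0005,0,0],"spin":0,"fingers":30},{"travel":[0.001,0,0],"spin":0,"fingers":30},{"travel":[0.0015,0,0],"spin":0,"fingers":30},{"travel":[0.002,0,0],"spin":0,"fingers":30},{"travel":[0.0025,0,0],"spin":0,"fingers":30},{"travel":[0.0025,0,0],"spin":0,"fingers":30},{"travel":[0.0025,0,0],"spin":0,"fingers":30},{"travel":[0.0025,0,0],"spin":0,"fingers":30}])

```text
time: 15.02
tool_pos: [0.6257, 0.0988, 0.064]
orientation: [-3.141, -0.01, 0.006]
wrist_force: [-8.8, -1.9, 1.7]
opening: 0.0329
finger_force: 50.6
```

```bash
python3 - <<'E'
from h import *
a=bot.read_camera('scene');b=bot.read_camera('side')
o=bot.observe();print(o['time'],o['tool_pos'],o['wrist_force'])
cv2.imwrite('pics/c5.png',np.hstack([cv2.resize(a[190:300,240:390],(400,400),interpolation=2),cv2.resize(b[160:240,210:330],(400,400),interpolation=2)]))
E
```

```text
15.1167 [0.62565063 0.09880269 0.06396751] [-9.28615429 -1.48726142  1.86452587]
```

View pics/c5.png

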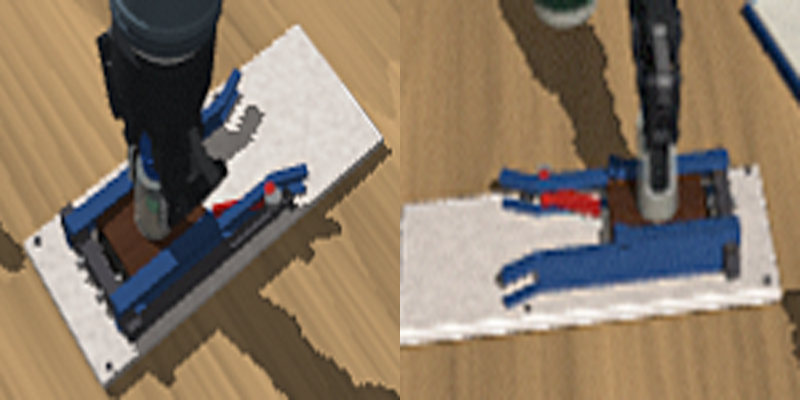

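The side crop shows the red pawl shut, its tip at (600,207) behind the foot's rear face. I'll ease back onto the pawl, lower and check.

step_arm(moves=[{"travel":[-0.001,0,0],"spin":0,"fingers":30},{"travel":[-0.002,0,0],"spin":0,"fingers":30},{"travel":[-0.003,0,0],"spin":0,"fingers":30},{"travel":[-0.004,0,0],"spin":0,"fingers":30},{"travel":[-0.005,0,0],"spin":0,"fingers":30},{"travel":[-0.006,0,-0.0003],"spin":0,"fingers":30},{"travel":[-0.006,0,-0.0006],"spin":0,"fingers":30},{"travel":[-0.006,0,-0.0008],"spin":0,"fingers":30}])

```text
time: 15.78
tool_pos: [0.6209, 0.0989, 0.0637]
orientation: [-3.141, -0.01, 0.001]
wrist_force: [-6.5, -1.2, 4.6]
opening: 0.033
finger_force: 50.9
```

step_arm(moves=[{"travel":[-0.001,0,0],"spin":0,"fingers":30},{"travel":[-0.002,0,0],"spin":0,"fingers":30},{"travel":[-0.003,0,0],"spin":0,"fingers":30},{"travel":[-0.003,0,0],"spin":0,"fingers":30},{"travel":[-0.003,0,0],"spin":0,"fingers":30},{"travel":[-0.003,0,0],"spin":0,"fingers":30},{"travel":[-0.003,0,0],"spin":0,"fingers":30},{"travel":[-0.003,0,0],"spin":0,"fingers":30}])

```text
time: 16.45
tool_pos: [0.6187, 0.0988, 0.0635]
orientation: [-3.141, -0.011, -0.001]
wrist_force: [-2.2, -0.1, 1.6]
opening: 0.0331
finger_force: 50.7
```

step_arm(moves=[{"travel":[-0.0005,0,0],"spin":0,"fingers":30},{"travel":[-0.001,0,0],"spin":0,"fingers":30},{"travel":[-0.0015,0,0],"spin":0,"fingers":30},{"travel":[-0.0015,0,0],"spin":0,"fingers":30},{"travel":[-0.0015,0,0],"spin":0,"fingers":30},{"travel":[-0.0015,0,0],"spin":0,"fingers":30},{"travel":[-0.0015,0,0],"spin":0,"fingers":30},{"travel":[-0.0015,0,0],"spin":0,"fingers":30}])

```text
time: 17.12
tool_pos: [0.6177, 0.0987, 0.0636]
orientation: [-3.141, -0.01, -0.003]
wrist_force: [4.3, 0.6, -2.4]
opening: 0.0327
finger_force: 50.4
```

Fx has turned positive, so the pawl holds the foot. Releasing and rising.

step_arm(moves=[{"travel":[0.0005,0,0],"spin":0,"fingers":30},{"travel":[0.0005,0,0],"spin":0,"fingers":45},{"travel":[0.0005,0,0],"spin":0,"fingers":60},{"travel":[0.0005,0,0],"spin":0,"fingers":70},{"travel":[0.0005,0,0],"spin":0,"fingers":70},{"travel":[0.0005,0,0],"spin":0,"fingers":70},{"travel":[0.0005,0,0],"spin":0,"fingers":70},{"travel":[0.0005,0,0],"spin":0,"fingers":70}])

```text
time: 17.78
tool_pos: [0.6172, 0.0987, 0.0633]
orientation: [-3.142, -0.011, 0.0]
wrist_force: [0.2, -0.4, 0.5]
opening: 0.0596
finger_force: 0.0
```

step_arm(moves=[{"travel":[0,0,0.01],"spin":0,"fingers":70},{"travel":[0,0,0.03],"spin":0,"fingers":70},{"travel":[0,0,0.055],"spin":0,"fingers":70},{"travel":[0,0,0.085],"spin":0,"fingers":70},{"travel":[-0.02,0,0.115],"spin":0,"fingers":70},{"travel":[-0.05,0,0.14],"spin":0,"fingers":70},{"travel":[-0.08,0,0.16],"spin":0,"fingers":70},{"travel":[-0.1,0,0.17],"spin":0,"fingers":70}])

```text
time: 18.45
tool_pos: [0.5161, 0.0989, 0.237]
orientation: [3.142, 0.011, 0.006]
wrist_force: [-0.2, 0.5, 0.4]
opening: 0.0596
finger_force: 0.0
```

```bash
python3 - <<'E'
from h import *
w=bot.read_camera('wrist');b=bot.read_camera('side')
o=bot.observe();print(o['time'],o['tool_pos'],o['wrist_force'])
cv2.imwrite('pics/c6.png',np.hstack([w[:,80:480],cv2.resize(b[160:240,210:330],(400,420),interpolation=2)]))
E
```

```text
18.55 [0.51572649 0.09908372 0.2369606 ] [ 0.06158473 -0.89890961 -0.2548431 ]
```

View pics/c6.png

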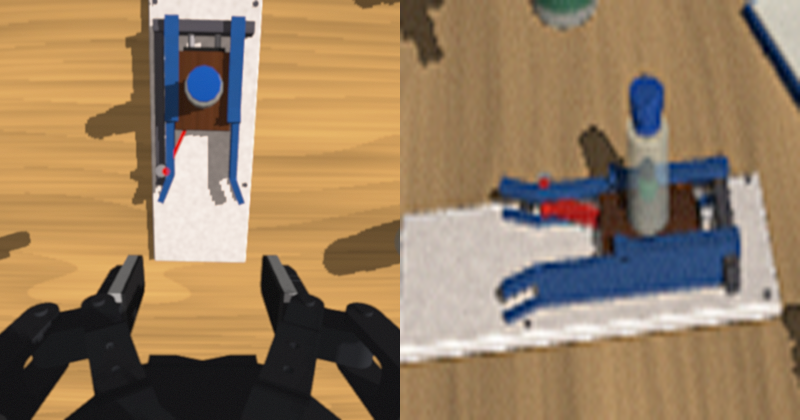

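The pawl's tip at (185,132) slants in behind the rear face of the foot. The bottle is upright and aligned, and the gripper is clear, so I'm handing in.

```bash
python3 -c "
from bench import bot
print(bot.job_done())"
```

```text
the job is handed in; nothing more can be done
None
```

The specimen is latched in the rail with the pawl shut behind its foot; it stands upright, released and clear of the gripper, and the job was handed in at about 18.6 s with no verdict returned.

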